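# Sort lapping rings by the feel of their undersides

### The arm

A 6-joint arm with a two-finger parallel gripper is mounted at the origin on the work surface. World frame = base frame: x ahead of the robot, y to its left, z up, the work surface at z = 0. Lengths are in m, angles in rad, forces in N, time in s.
With the tool pointing down it reaches from about 0.375 to 0.9 m from the base axis. Payload 3.1 kg.
Tool frame: the origin (TCP) lies on the centre line of the jaws, within the pads' length; the fingertips stand 8 mm ahead of it and the grasp point (between the pads) lies 11 mm behind it; z points along the fingers, y is the line along which they close (so a half turn about z gives the same grasp; the last joint's range is limited). The gripper opens to 87 mm and grips with 3 to 60 N. Pads are 19 mm wide; open, the fingers measure 117 mm over their backs; the gripper's body (75 mm by 190 mm) begins 51 mm behind the grasp point.
Start: joints at [0.967, 0.527, 1.433, -0, 1.181, -0.178], TCP at [0.258, 0.569, 0.21] pointing down, gripper open.
Joint ranges: [-3.08, 3.08], [-0.75, 2.2], [0.22, 2.44], [-1.43, 4.57], [0, 2.65], [-2.85, 2.85]. Speed limits (rad/s): [2.79, 2.79, 3.14, 3.14, 3.14, 3.14].

### API

Orientations are given as a unit quaternion [x, y, z, w].
In Python, from rig import robot gives the robot as it stands. The module is installed in compiled form; this text tells all that it offers.
- The arm moves only by the tool send_rows, never from a script. Its argument "increments" is one flat list of numbers, 7 for each row, row after row: the turn, a rotation vector about the world's x, y, z in rad, then the shift along the world's x, y, z in cm, then the opening, from 0 (shut) to 1 (fully open). A call has 1 to 20 rows; each row shifts and turns the commanded pose from where the row before left it; what a row does not reach is not made up. A row lasts 1/12 s, in which the tool goes at most 41.7 mm and 7.16 degrees, less where a joint would pass 70% of its speed; a pose out of reach is approached as far as the arm can. A call is refused whole if a number of a shift passes 4.17 or a number of a turn 0.125, either way. A call with a gripper value outside its range is refused whole. The fingers move at their own pace and stop on an object; "newtons" is the grip in N (left out, the last holds). Time passes only in rows, so rows that do not move let the fingers close. It gives the time, the measured TCP pose, the force, the opening and the grip force at its end, in the units of the state.
- robot.get_obs(): the state, without advancing time (a new reading comes with each control period).
- robot.camera(name): name is "scene" or "top" or "wrist"; returns a dict with "image" (400x640x3 uint8, red, green, blue), "range_z" (400x640 float32, m along the optical axis (not along the pixel's ray), 0 where there is no reading), "fx", "fy", "cx", "cy" (pixels), "dist_coeffs" ([k1, k2, p1, p2, k3] as OpenCV has them; the pictures are not rectified), "R" (3x3) and "t" (3): a world point X has camera coordinates R X + t. Camera axes: x right, y down, z forward; pixel columns grow to the right and rows downward; lengths in m; the calibration is good to about 2 mm. A picture is of the moment at which its call begins.
- robot.hand_in(): hands the job in; it is judged then, once.
The state is a dict: "time": time; "q": joint angles; "joint_velocities": joint speeds; "joint_torque": joint torques, N m; "position": TCP position; "tool_rot": TCP orientation; "ft_force": force on the tool from outside, world axes, zero at the start; "moment": the same for the moment, N m; "grip_width": finger opening in m; "grip_force": force on a finger pad.
Only numpy, scipy, OpenCV 4.12 (cv2) and the standard library are available. Lean on these libraries where they do the work, as an engineer would, in place of code of your own. Each camera call takes 0.05 s, during which the arm holds its last target. There are 200 camera calls.

### The job

Three look-alike steel conditioning rings lie on the lab bench, and one of them, no telling which by eye, still has a coarse underside: feel it by dragging each ring across the bench. Slide the ring that drags hard into the fenced bay that has the plain stone block standing behind it, and the two that slide easily into the bay that has the rack with three upright pins behind it. Keep the rings flat on the bench, never lifting or tipping them, leave the other things where they are, and let go of everything at the end.

Things in the scene. Friction and masses are not known exactly. Their poses are not given: they have to be found in the camera images.
- ring_a: one of three alike flat steel rings: outer diameter 100 mm, round hole of 60 mm through it, 20 mm tall, about 0.8 kg; origin at the centre of its underside, within 1 mm of the bench. Unseen, two are lapped smooth below and rest on the bench itself; the third (any of them) has a coarse sole stuck on. A lapped ring resists sliding with 0.9 to 1.5 N, the coarse one with 5 to 8.5 N
- ring_b: one of three alike flat steel rings: outer diameter 100 mm, round hole of 60 mm through it, 20 mm tall, about 0.8 kg; origin at the centre of its underside, within 1 mm of the bench. Unseen, two are lapped smooth below and rest on the bench itself; the third (any of them) has a coarse sole stuck on. A lapped ring resists sliding with 0.9 to 1.5 N, the coarse one with 5 to 8.5 N
- ring_c: one of three alike flat steel rings: outer diameter 100 mm, round hole of 60 mm through it, 20 mm tall, about 0.8 kg; origin at the centre of its underside, within 1 mm of the bench. Unseen, two are lapped smooth below and rest on the bench itself; the third (any of them) has a coarse sole stuck on. A lapped ring resists sliding with 0.9 to 1.5 N, the coarse one with 5 to 8.5 N
- bay_left: low fixed fence on the left of the robot, a U of aluminium bar 12 mm wide and 14 mm tall around bare bench, open towards the middle of the bench (to -y); inside 270 mm along its x by 150 mm along its y, room for two rings side by side along x; origin on the bench at the centre of the inside; its y axis points left, to its closed side; turned a few degrees at most
- bay_right: low fixed fence on the right of the robot, a U of aluminium bar 12 mm wide and 14 mm tall around bare bench, open towards the middle of the bench (to +y); inside 270 mm along its x by 150 mm along its y, room for two rings side by side along x; origin on the bench at the centre of the inside; its y axis points left, to its open side; the closed side is at -y; turned a few degrees at most
- stone: plain grey dressing stone, a fixed block 150 mm along x, 40 mm along y and 35 mm tall, standing on the bench behind the closed side of one of the bays (left or right, it varies); origin at the centre of its underside. It marks the bay for coarse rings
- pin_rack: fixed aluminium bar 150 x 40 x 10 mm with a row of three upright steel pins, 12 mm thick, 45 mm high in all, standing behind the closed side of the other bay; origin at the centre of its underside. It marks the bay for lapped rings
- table: the flat black bench top the rings slide on, at height 0
- weight: bystander: brass knob weight 28 mm across, 38 mm tall, standing among the rings; origin at the centre of its underside
- jar: bystander: small amber jar 44 mm across, 50 mm tall, beyond the rings; origin at the centre of its underside
- beaker: bystander: glass beaker 50 mm across, 60 mm tall, beyond the rings; origin at the centre of its underside
- dish: bystander: shallow glass dish 70 mm across, 16 mm tall, near left; origin at the centre of its underside
- caliper: bystander: digital caliper 210 mm long lying flat, 10 mm tall, far right; origin at the middle of its underside
- screwdriver: bystander: screwdriver about 200 mm long lying flat, under 35 mm tall, far left; origin near its middle
- sample_case: bystander: grey plastic case 70 x 55 x 30 mm, near right; origin at the centre of its underside
Things that resemble listed ones, but are neither listed nor needed, are in the scene too. What is shaped like the ring_c but pink or yellow is not meant.

How it is judged:
At the end, for the whole second after the job is handed in: The coarse ring is in the bay with the stone behind it, both lapped rings (those bearing on the bench with their own underside) in the bay with the pin rack behind it: at most 20 mm of a ring sticking out, flat on the bench (within 4 mm) and at rest (((contact force between ring_a and table above 1 N and ((world y of pin_rack above 0 m and x of ring_a in the frame of bay_left between -0.1 and 0.1 m and y of ring_a in the frame of bay_left between -0.045 and 0.04 m) or (world y of pin_rack below 0 m and x of ring_a in the frame of bay_right between -0.1 and 0.1 m and y of ring_a in the frame of bay_right between -0.04 and 0.045 m))) or (contact force between ring_a and table below 1 N and ((world y of stone above 0 m and x of ring_a in the frame of bay_left between -0.1 and 0.1 m and y of ring_a in the frame of bay_left between -0.045 and 0.04 m) or (world y of stone below 0 m and x of ring_a in the frame of bay_right between -0.1 and 0.1 m and y of ring_a in the frame of bay_right between -0.04 and 0.045 m)))) and height (world z) of each of ring_a, ring_b, ring_c below 0.004 m and linear speed of each of ring_a, ring_b, ring_c below 0.02 m/s and ((contact force between ring_b and table above 1 N and ((world y of pin_rack above 0 m and x of ring_b in the frame of bay_left between -0.1 and 0.1 m and y of ring_b in the frame of bay_left between -0.045 and 0.04 m) or (world y of pin_rack below 0 m and x of ring_b in the frame of bay_right between -0.1 and 0.1 m and y of ring_b in the frame of bay_right between -0.04 and 0.045 m))) or (contact force between ring_b and table below 1 N and ((world y of stone above 0 m and x of ring_b in the frame of bay_left between -0.1 and 0.1 m and y of ring_b in the frame of bay_left between -0.045 and 0.04 m) or (world y of stone below 0 m and x of ring_b in the frame of bay_right between -0.1 and 0.1 m and y of ring_b in the frame of bay_right between -0.04 and 0.045 m)))) and ((contact force between ring_c and table above 1 N and ((world y of pin_rack above 0 m and x of ring_c in the frame of bay_left between -0.1 and 0.1 m and y of ring_c in the frame of bay_left between -0.045 and 0.04 m) or (world y of pin_rack below 0 m and x of ring_c in the frame of bay_right between -0.1 and 0.1 m and y of ring_c in the frame of bay_right between -0.04 and 0.045 m))) or (contact force between ring_c and table below 1 N and ((world y of stone above 0 m and x of ring_c in the frame of bay_left between -0.1 and 0.1 m and y of ring_c in the frame of bay_left between -0.045 and 0.04 m) or (world y of stone below 0 m and x of ring_c in the frame of bay_right between -0.1 and 0.1 m and y of ring_c in the frame of bay_right between -0.04 and 0.045 m))))); the robot touches nothing.
It fails at once if a ring is lifted more than 15 mm or tipped by more than 12 degrees (height (world z) of any of ring_a, ring_b, ring_c above 0.015 m or angle between any of ring_a, ring_b, ring_c's own z axis and vertical above 0.21 rad).
It fails at once if a bystander is pushed more than 30 mm from its place (distance of any of weight, jar, beaker, dish, caliper, screwdriver, sample_case from where it was at the start of the episode above 0.03 m).
It also fails if it takes over 72 s, if anything falls off the work surface, if the arm or the gripper's body presses on something with over 40 N, if the wrist force passes 120 N, or if a joint passes its speed limit or range.

## Working session

There is one attempt and no reset: what is moved stays moved. The work goes in short steps, Python scripts to look and compute and a tool call to move; the robot and the scene stay as the last step left them, time stands still between calls to the robot, and variables do not carry over. Pictures are saved under pics/ and viewed, at most 10 in all, crops included, and the job is handed in when it is done.

Besides the shell and the picture viewer there is one more tool, called after ">>>" as a command line: name --argument value ..., lists and objects as JSON in quotes. send_rows: Moves the arm, as the interface text tells. Its arguments: {"type":"object","properties":{"increments":{"type":"array"},"newtons":{"type":"number"}},"required":["increments"]}

```bash
mkdir -p pics; cat > h.py <<'E'
import numpy as np, cv2
from rig import robot
def cam(n):
    c=robot.camera(n); c['K']=np.array([[c['fx'],0,c['cx']],[0,c['fy'],c['cy']],[0,0,1]]); c['R']=np.array(c['R']); c['t']=np.array(c['t']); c['D']=np.array(c['dist_coeffs']); return c
def ray(c,px,z):
    p=cv2.undistortPoints(np.array(px,float).reshape(-1,1,2),c['K'],c['D']).reshape(-1,2)
    d=np.c_[p,np.ones(len(p))]@c['R']; o=-c['R'].T@c['t']
    return o+d*((z-o[2])/d[:,2])[:,None]
def rect(c,z,s=0.0015,x=(0.2,0.95),y=(-0.6,0.6)):
    # map of plane z: row = x (down = near), col = y (left = +y)
    X,Y=np.meshgrid(np.arange(x[1],x[0],-s),np.arange(y[1],y[0],-s),indexing='ij')
    P=np.stack([X,Y,0*X+z],-1).reshape(-1,3)
    r,_=cv2.Rodrigues(c['R']); q,_=cv2.projectPoints(P,r,c['t'],c['K'],c['D'])
    m=q.reshape(*X.shape,2).astype(np.float32)
    return cv2.remap(c['image'],m[...,0],m[...,1],cv2.INTER_LINEAR)
E
python3 - <<'E'
from h import *
c=cam('top'); cv2.imwrite('pics/top.png',c['image'][...,::-1])
print(-c['R'].T@c['t'],robot.get_obs())
r=rect(c,0.0); cv2.imwrite('pics/rect.png',r[...,::-1]); print(r.shape)
c=cam('scene'); cv2.imwrite('pics/scene.png',c['image'][...,::-1])
E
```

```text
[ 0.25091633 -0.05605117  1.51658396] {'time': 0.05, 'q': array([ 9.66472162e-01,  5.28436325e-01,  1.43387632e+00, -1.53341359e-05,
        1.18141260e+00, -1.78483913e-01]), 'joint_velocities': array([ 3.37732977e-04, -1.70984360e-03, -1.65657693e-03,  2.84912085e-05,
        9.74970612e-04,  3.46574119e-05]), 'joint_torque': array([-4.06659983e-04, -4.41369116e+01, -1.77341402e+01,  6.34739106e-02,
        5.33582945e-02, -2.62716713e-05]), 'position': array([0.25771381, 0.56856951, 0.20889827]), 'tool_rot': array([ 2.11312008e-01,  9.77418077e-01, -9.88364107e-04, -4.00224955e-04]), 'ft_force': array([ 0.05389675, -0.05511898,  0.21574882]), 'moment': array([0.01159818, 0.02365221, 0.03817524]), 'grip_force': 0.0, 'grip_width': 0.08698599692040145}
(500, 800, 3)
```

View pics/top.png

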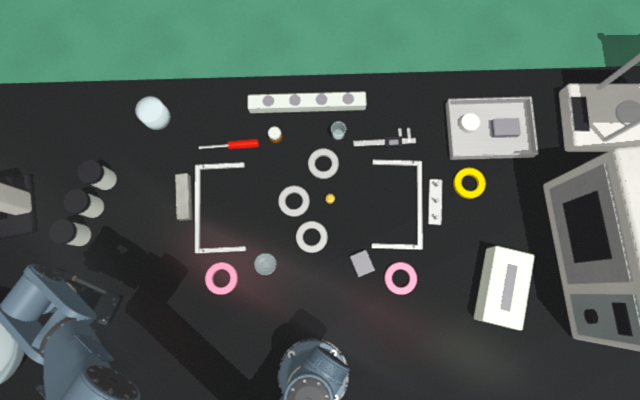

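View pics/rect.png

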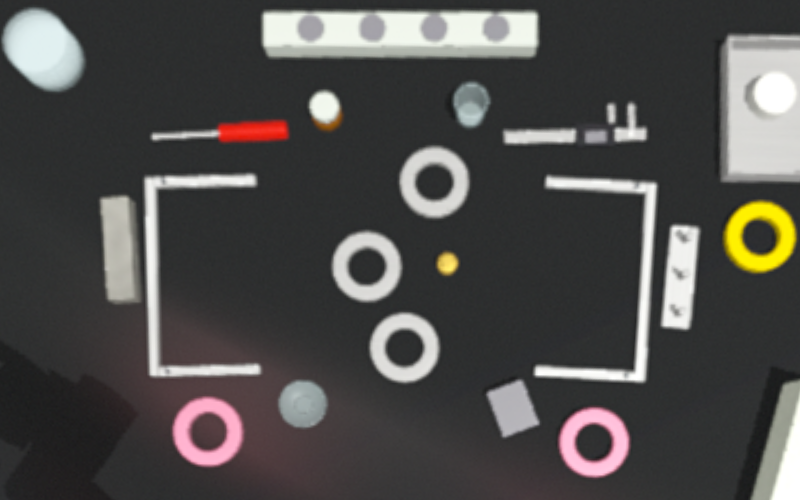

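View pics/scene.png

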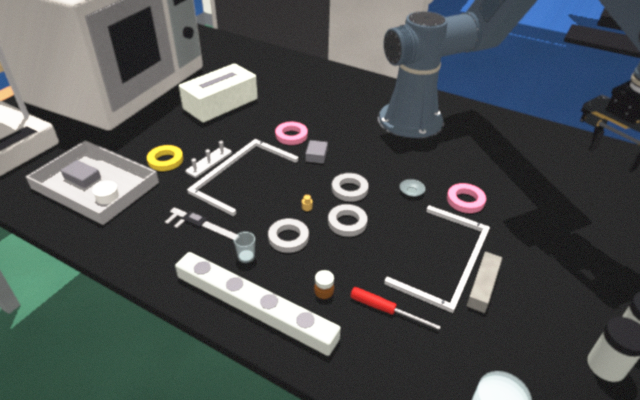

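The top view shows the rings at about (323,164), (293,201) and (311,237), and the weight at (330,198). The stone block is behind the left bay at (183,197) and the pin rack is behind the right bay at (435,202). So the coarse ring goes left and the lapped rings go right.

```bash
cat >> h.py <<'E'
def rings(c,x=(0.35,0.75),y=(-0.42,0.42)):
    r=rect(c,0.02,0.001,x,y); hsv=cv2.cvtColor(r,cv2.COLOR_RGB2HSV)
    m=((hsv[...,1]<40)&(hsv[...,2]>110)).astype(np.uint8)
    cs,_=cv2.findContours(m,cv2.RETR_LIST,cv2.CHAIN_APPROX_NONE); o=[]
    for k in cs:
        (u,v),rad=cv2.minEnclosingCircle(k); a=cv2.contourArea(k)
        if 24<rad<60 and a>0.75*np.pi*rad**2: o.append((round(x[1]-v*.001,4),round(y[1]-u*.001,4),round(rad)))
    return o
E
python3 - <<'E'
from h import *
for n in('top','scene'):
    c=cam(n); print(n,rings(c))
    r=rect(c,0.014,0.001,(0.35,0.75),(-0.45,0.45)); hsv=cv2.cvtColor(r,cv2.COLOR_RGB2HSV)
    m=((hsv[...,1]<40)&(hsv[...,2]>150)).astype(np.uint8)
    for k in cv2.findContours(m,cv2.RETR_EXTERNAL,cv2.CHAIN_APPROX_NONE)[0]:
        bx=cv2.minAreaRect(k)
        if max(bx[1])>200: print([(round(.75-v*.001,3),round(.45-u*.001,3)) for u,v in cv2.boxPoints(bx)])
    h2=cv2.cvtColor(rect(c,0.03,0.001,(0.35,0.75),(-0.2,0.2)),cv2.COLOR_RGB2HSV)
    w=cv2.moments(cv2.inRange(h2,(15,90,90),(35,255,255)),True)
    print('weight',.75-w['m01']/w['m00']*.001,.2-w['m10']/w['m00']*.001)
E
```

```text
top [(0.4265, -0.007, 29), (0.4268, -0.0071, 52), (0.5467, 0.0487, 29), (0.547, 0.0488, 53), (0.6711, -0.051, 29), (0.6716, -0.0516, 53)]
[(np.float32(0.385), np.float32(-0.2)), (np.float32(0.683), np.float32(-0.217)), (np.float32(0.673), np.float32(-0.382)), (np.float32(0.376), np.float32(-0.365))]
[(np.float32(0.681), np.float32(0.38)), (np.float32(0.686), np.float32(0.215)), (np.float32(0.388), np.float32(0.208)), (np.float32(0.384), np.float32(0.373))]
weight 0.5704995242626071 -0.051517602283539465
scene [(0.5576, 0.0526, 60), (0.6806, -0.0455, 59)]
[(np.float32(0.386), np.float32(-0.194)), (np.float32(0.691), np.float32(-0.211)), (np.float32(0.681), np.float32(-0.382)), (np.float32(0.377), np.float32(-0.365))]
[(np.float32(0.691), np.float32(0.382)), (np.float32(0.694), np.float32(0.217)), (np.float32(0.39), np.float32(0.21)), (np.float32(0.386), np.float32(0.375))]
weight 0.565166573816156 -0.06234094707520893
```

>>> send_rows --increments '[0, 0, 0, 1.6, -2.9, 0, 0, 0, 0, 0, 1.6, -2.9, 0, 0, 0, 0, 0, 1.6, -2.9, 0, 0, 0, 0, 0, 1.6, -2.9, 0, 0, 0, 0, 0, 1.6, -2.9, 0, 0, 0, 0, 0, 1.6, -2.9, 0, 0, 0, 0, 0, 1.6, -2.9, 0, 0, 0, 0, 0, 1.6, -2.9, 0, 0, 0, 0, 0, 1.6, -2.9, 0, 0, 0, 0, 0, 1.6, -2.9, -1, 0, 0, 0, 0, 1.6, -2.9, -1, 0, 0, 0, 0, 1.6, -2.9, -1, 0, 0, 0, 0, 1.6, -2.9, -1, 0, 0, 0, 0, 1.6, -2.9, -1, 0, 0, 0, 0, 1.6, -2.9, -1, 0, 0, 0, 0, 1.6, -2.9, -1, 0, 0, 0, 0, 1.6, -2.9, -1, 0, 0, 0, 0, 1.6, -2.9, -1, 0, 0, 0, 0, 0, 0, 0, 0, 0, 0, 0, 0, 0, 0, 0]'

```text
time: 1.87
position: [0.5466, 0.0455, 0.1191]
tool_rot: [0.213, 0.977, 0.0, -0.001]
ft_force: [0.1, 0.3, -0.5]
grip_width: 0.0004
grip_force: 0.0
```

```bash
python3 - <<'E'
from h import *
c=cam('wrist'); print(rings(c,(.4,.7),(-.1,.2)),robot.get_obs()['position'])
cv2.imwrite('pics/w1.png',c['image'][...,::-1])
E
```

```text
[(0.4295, -0.0026, 29), (0.4281, -0.0054, 51), (0.5454, 0.0511, 29), (0.5475, 0.0499, 50)] [0.54574694 0.04675313 0.11935432]
```

View pics/w1.png

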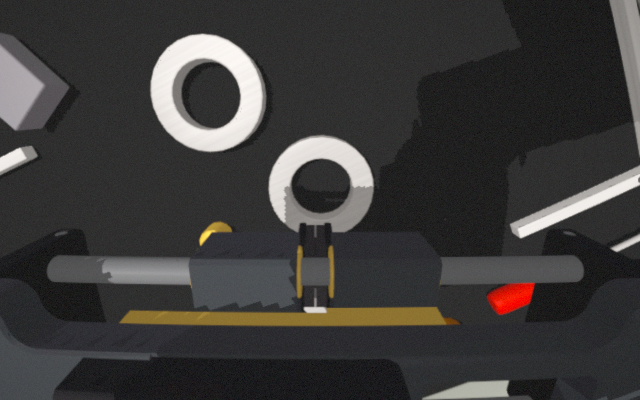

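The wrist view shows ring B at (320,185), just ahead of the shut fingers at (316,270). The ring measures (0.547, 0.050). I'll descend into its hole and drag it left.

>>> send_rows --increments '[0, 0, 0, 0, 0.2, -2.1, 0, 0, 0, 0, 0, 0.1, -2.1, 0, 0, 0, 0, 0, 0, -2.1, 0, 0, 0, 0, 0, 0, -2.1, 0, 0, 0, 0, 0, 0, -2.1, 0, 0, 0, 0, 0, 0, 0, 0, 0, 0, 0, 0, 0.6, 0, 0, 0, 0, 0, 0, 0.6, 0, 0, 0, 0, 0, 0, 0.6, 0, 0, 0, 0, 0, 0, 0.6, 0, 0, 0, 0, 0, 0, 0.6, 0, 0, 0, 0, 0, 0, 0.6, 0, 0, 0, 0, 0, 0, 0.6, 0, 0, 0, 0, 0, 0, 0.6, 0, 0]'

```text
time: 3.08
position: [0.5462, 0.0989, 0.0151]
tool_rot: [0.211, 0.977, 0.0, 0.0]
ft_force: [0.5, -0.1, 0.3]
grip_width: 0.0005
grip_force: 0.0
```

>>> send_rows --increments '[0, 0, 0, 0, 0.6, 0, 0]'

```text
time: 3.17
position: [0.5461, 0.1048, 0.0149]
tool_rot: [0.211, 0.977, 0.0, 0.0]
ft_force: [0.0, -0.3, -1.0]
grip_width: 0.0003
grip_force: 0.0
```

>>> send_rows --increments '[0, 0, 0, 0, 0.6, 0, 0]'

```text
time: 3.25
position: [0.5461, 0.1108, 0.0148]
tool_rot: [0.211, 0.977, -0.0, -0.0]
ft_force: [-0.0, 0.6, -1.2]
grip_width: 0.0004
grip_force: 0.0
```

```bash
python3 - <<'E'
from h import *
c=cam('top'); print(rings(c)); o=robot.get_obs(); print(o['position'],o['ft_force'])
E
```

```text
[(0.4265, -0.007, 29), (0.4268, -0.0071, 52), (0.6715, -0.051, 29), (0.6716, -0.0516, 53)]
[0.54598304 0.11170011 0.01480707] [ 0.07975531  1.38579597 -0.11928949]
```

>>> send_rows --increments '[0, 0, 0, 0, 0, 2, 0, 0, 0, 0, 0, 0, 2, 0, 0, 0, 0, 0, 0, 2, 0, 0, 0, 0, -2, -2, 0, 0, 0, 0, 0, -2, -2, 0, 0, 0, 0, 0, -2, -2, 0, 0, 0, 0, 0, -2, -2, 0, 0, 0, 0, 0, -2, -2, 0, 0, 0, 0, 0, -1.8, -1.8, 0, 0, 0, 0, 0, 0, 0, -2, 0, 0, 0, 0, 0, 0, -2, 0, 0, 0, 0, 0, 0, -2, 0, 0, 0, 0, 0, 0, 0, 0]'

```text
time: 4.38
position: [0.4267, -0.0078, 0.0126]
tool_rot: [0.212, 0.977, 0.0, -0.002]
ft_force: [-1.1, -0.9, 0.3]
grip_width: 0.0006
grip_force: 0.0
```

>>> send_rows --increments '[0, 0, 0, 0, -0.6, 0, 0, 0, 0, 0, 0, -0.6, 0, 0, 0, 0, 0, 0, -0.6, 0, 0, 0, 0, 0, 0, -0.6, 0, 0, 0, 0, 0, 0, -0.6, 0, 0]'

```text
time: 4.8
position: [0.4288, -0.0388, 0.0157]
tool_rot: [0.211, 0.977, -0.0, 0.001]
ft_force: [0.1, -0.7, 0.4]
grip_width: 0.0004
grip_force: 0.0
```

>>> send_rows --increments '[0, 0, 0, 0, -0.6, 0, 0]'

```text
time: 4.88
position: [0.4286, -0.0447, 0.0155]
tool_rot: [0.211, 0.977, -0.0, 0.001]
ft_force: [0.4, -0.0, 0.1]
grip_width: 0.0002
grip_force: 0.0
```

>>> send_rows --increments '[0, 0, 0, 0, -0.6, 0, 0]'

```text
time: 4.97
position: [0.4284, -0.0507, 0.0153]
tool_rot: [0.211, 0.977, -0.0, 0.0]
ft_force: [-0.1, -0.8, 0.3]
grip_width: 0.0004
grip_force: 0.0
```

>>> send_rows --increments '[0, 0, 0, 0, -0.6, 0, 0]'

```text
time: 5.05
position: [0.4282, -0.0566, 0.0151]
tool_rot: [0.211, 0.977, -0.0, 0.0]
ft_force: [-0.5, -0.0, 0.3]
grip_width: 0.0008
grip_force: 0.0
```

```bash
python3 - <<'E'
from h import *
c=cam('top'); print(rings(c)); o=robot.get_obs(); print(o['position'],o['ft_force'])
E
```

```text
[(0.6715, -0.051, 29), (0.6716, -0.0516, 53)]
[ 0.42871606 -0.05745908  0.01499401] [ 0.65298609 -0.98748945 -0.4253639 ]
```

```bash
python3 - <<'E'
from h import *
c=cam('top'); cv2.imwrite('pics/t2.png',rect(c,0.02)[...,::-1])
c=cam('scene'); print(rings(c)); 
E
```

```text
[(0.5595, 0.054, 58), (0.6807, -0.0459, 60)]
```

View pics/t2.png

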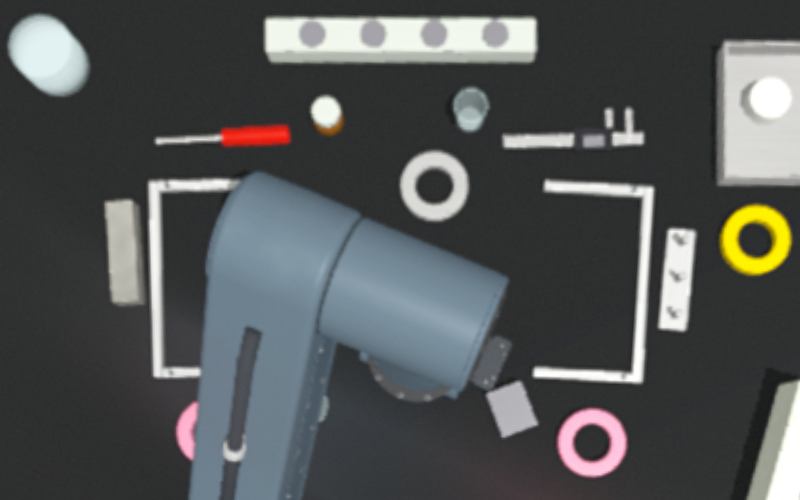

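The arm hides the rings in the top view. The scene camera puts B near its start, so I'll look from there.

```bash
python3 - <<'E'
from h import *
c=cam('scene'); i=c['image'][120:290,220:460]
cv2.imwrite('pics/s2.png',cv2.resize(i,None,fx=3,fy=3)[...,::-1])
c=cam('wrist'); print(rings(c)); 
o=robot.get_obs(); print(o['position'],o['ft_force'],o['moment'])
E
```

```text
[]
[ 0.42789108 -0.05573807  0.01482447] [ 0.40194813 -0.30706966 -0.01036463] [-0.02799845  0.02199299  0.01393367]
```

View pics/s2.png

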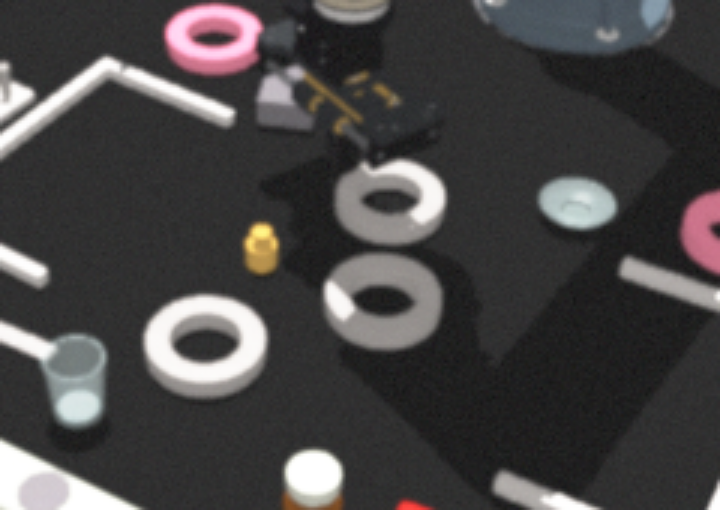

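```bash
python3 - <<'E'
from h import *
o=robot.get_obs(); p=o['position']
for n in('scene','wrist'):
    c=cam(n); r,_=cv2.Rodrigues(c['R'])
    P=np.array([p,p+[0,0,-.008],p+[0,0,.011],p+[0,0,.062],[.427,-.007,.02]])
    print(n,cv2.projectPoints(P,r,c['t'],c['K'],c['D'])[0].reshape(-1,2).round())
c=cam('wrist'); cv2.imwrite('pics/w2.png',c['image'][...,::-1])
E
```

```text
scene [[334. 179.]
 [334. 181.]
 [334. 176.]
 [335. 162.]
 [350. 183.]]
wrist [[316. 232.]
 [316. 227.]
 [316. 239.]
 [316. 289.]
 [389. 202.]]
```

View pics/w2.png

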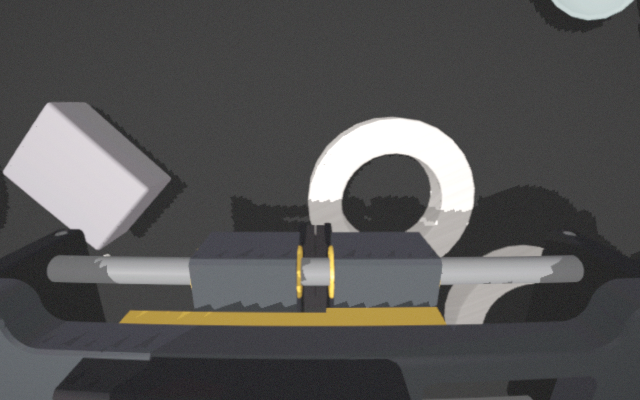

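```bash
python3 - <<'E'
from h import *
o=robot.get_obs(); p=o['position']; print(p,o['q'])
def pt(c,u,v):
    z=c['range_z'][v,u]; q=cv2.undistortPoints(np.array([[[u,v]]],float),c['K'],c['D'])[0,0]
    return (c['R'].T@(np.array([q[0]*z,q[1]*z,z])-c['t'])).round(4),round(float(z),4)
c=cam('wrist')
for n,u,v in(('bench',250,100),('ringtop',400,135),('hole',395,190),('finger',303,233),('finger',327,233),('case',90,150)): print(n,pt(c,u,v))
c=cam('scene')
for n,u,v in(('tip',343,171),('tip',344,169),('ringC',335,190),('bench',300,240)): print(n,pt(c,u,v))
E
```

```text
[ 0.42794231 -0.05550436  0.01479269] [-3.89138587e-01  6.64063814e-01  2.05951429e+00  2.36050008e-05
  4.18409161e-01 -1.53461166e+00]
bench (array([ 0.3385, -0.0586,  0.002 ]), 0.1799)
ringtop (array([0.3921, 0.0126, 0.0203]), 0.1676)
hole (array([0.4282, 0.0015, 0.0011]), 0.1965)
finger (array([ 0.4147, -0.0572,  0.0431]), 0.1593)
finger (array([ 0.4201, -0.0456,  0.0427]), 0.1598)
case (array([ 0.3274, -0.1448,  0.0315]), 0.1585)
tip (array([0.4955, 0.0038, 0.1138]), 1.3093)
tip (array([0.4988, 0.0078, 0.1241]), 1.299)
ringC (array([ 0.4734, -0.0275,  0.0206]), 1.3965)
bench (array([ 0.6836, -0.0097,  0.0203]), 1.2517)
```

```bash
python3 - <<'E'
from h import *
p=robot.get_obs()['position']; c=cam('wrist')
def pt(u,v):
    z=c['range_z'][v,u]; q=cv2.undistortPoints(np.array([[[u,v]]],float),c['K'],c['D'])[0,0]
    return (c['R'].T@(np.array([q[0]*z,q[1]*z,z])-c['t'])).round(3)
print('cam',-c['R'].T@c['t'],'tipdepth',(c['R']@(p-[0,0,.008])+c['t'])[2], c['R'][2])
for u in(303,316,327):
    for v in range(214,262,6): print(u,v,c['range_z'][v,u].round(4),pt(u,v))
E
```

```text
cam [ 0.35833621 -0.02468167  0.19028794] tipdepth 0.19738438186764587 [ 0.25167592 -0.11382185 -0.96109511]
303 214 0.2024 [ 0.419 -0.061 -0.   ]
303 220 0.203 [ 0.422 -0.063  0.   ]
303 226 0.1678 [ 0.414 -0.057  0.034]
303 232 0.1594 [ 0.414 -0.057  0.043]
303 238 0.1529 [ 0.415 -0.057  0.05 ]
303 244 0.1475 [ 0.415 -0.057  0.056]
303 250 0.1407 [ 0.415 -0.057  0.063]
303 256 0.1357 [ 0.415 -0.057  0.068]
316 214 0.1795 [ 0.415 -0.05   0.021]
316 220 0.1806 [ 0.419 -0.051  0.021]
316 226 0.1727 [ 0.419 -0.051  0.03 ]
316 232 0.164 [ 0.419 -0.051  0.039]
316 238 0.1553 [ 0.418 -0.051  0.048]
316 244 0.1491 [ 0.419 -0.051  0.054]
316 250 0.1501 [ 0.422 -0.053  0.054]
316 256 0.0 [ 0.358 -0.025  0.19 ]
327 214 0.18 [ 0.418 -0.044  0.021]
327 220 0.1814 [ 0.422 -0.045  0.021]
327 226 0.169 [ 0.42  -0.045  0.033]
327 232 0.1607 [ 0.42  -0.046  0.042]
327 238 0.1529 [ 0.42  -0.046  0.05 ]
327 244 0.1466 [ 0.42  -0.046  0.056]
327 250 0.1398 [ 0.419 -0.046  0.063]
327 256 0.1342 [ 0.419 -0.046  0.069]
```

The depth readings put the shut fingertips at about z = 0.030, roughly 23 mm higher than the stated tool length. They passed over the rings without touching them, so I have to go deeper. I'll recentre on ring C and descend.

>>> send_rows --increments '[0, 0, 0, 0, 1.7, 0.3, 0, 0, 0, 0, 0, 1.7, 0, 0, 0, 0, 0, 0, 1.7, 0, 0, 0, 0, 0, 0, 0, 0, 0, 0, 0, 0, 0, 0, -0.7, 0, 0, 0, 0, 0, 0, -0.7, 0, 0, 0, 0, 0, 0, -0.7, 0, 0, 0, 0, 0, 0, 0, 0]'

```text
time: 6.27
position: [0.4276, -0.0054, -0.0046]
tool_rot: [0.212, 0.977, 0.0, -0.001]
ft_force: [0.7, 1.0, 0.1]
grip_width: 0.0007
grip_force: 0.0
```

```bash
python3 - <<'E'
from h import *
o=robot.get_obs();p=o['position'];print(p,o['ft_force'],o['grip_width']); c=cam('wrist')
def pt(u,v):
    z=c['range_z'][v,u]; q=cv2.undistortPoints(np.array([[[u,v]]],float),c['K'],c['D'])[0,0]
    return (c['R'].T@(np.array([q[0]*z,q[1]*z,z])-c['t'])).round(3)
for u in(303,327):
    for v in range(214,240,3): print(u,v,pt(u,v))
E
```

```text
[ 0.42763478 -0.00535574 -0.00464065] [0.65102934 0.96528069 0.11362027] 0.0007033379440091205
303 214 [ 0.412 -0.007  0.001]
303 217 [ 0.414 -0.008  0.001]
303 220 [ 0.416 -0.009  0.   ]
303 223 [ 0.414 -0.008  0.009]
303 226 [ 0.414 -0.007  0.014]
303 229 [ 0.414 -0.007  0.019]
303 232 [ 0.414 -0.007  0.022]
303 235 [ 0.414 -0.007  0.027]
303 238 [ 0.415 -0.007  0.03 ]
327 214 [0.418 0.006 0.   ]
327 217 [0.42  0.006 0.001]
327 220 [0.421 0.005 0.001]
327 223 [0.42  0.005 0.01 ]
327 226 [0.42  0.005 0.014]
327 229 [0.42  0.005 0.018]
327 232 [0.42  0.005 0.023]
327 235 [0.419 0.005 0.027]
327 238 [0.42  0.004 0.03 ]
```

>>> send_rows --increments '[0, 0, 0, 0, -0.6, 0, 0, 0, 0, 0, 0, -0.6, 0, 0, 0, 0, 0, 0, -0.6, 0, 0, 0, 0, 0, 0, -0.6, 0, 0, 0, 0, 0, 0, -0.6, 0, 0, 0, 0, 0, 0, -0.6, 0, 0]'

```text
time: 6.82
position: [0.4272, -0.0409, -0.0031]
tool_rot: [0.212, 0.977, 0.0, -0.001]
ft_force: [0.3, 4.9, -0.6]
grip_width: 0.0003
grip_force: 2.4
```

>>> send_rows --increments '[0, 0, 0, 0, -0.6, 0, 0]'

```text
time: 6.9
position: [0.4273, -0.047, -0.0031]
tool_rot: [0.211, 0.977, 0.0, -0.001]
ft_force: [0.0, 4.9, -0.0]
grip_width: 0.0004
grip_force: 2.5
```

>>> send_rows --increments '[0, 0, 0, 0, -0.6, 0, 0]'

```text
time: 6.98
position: [0.4274, -0.053, -0.0031]
tool_rot: [0.211, 0.977, 0.0, -0.001]
ft_force: [0.2, 5.1, -0.2]
grip_width: 0.0006
grip_force: 2.5
```

>>> send_rows --increments '[0, 0, 0, 0, -0.6, 0, 0]'

```text
time: 7.07
position: [0.4275, -0.059, -0.0031]
tool_rot: [0.211, 0.977, 0.0, -0.001]
ft_force: [-0.7, 5.6, 1.0]
grip_width: 0.0004
grip_force: 2.5
```

Ring C drags with about 5 N, so it is the coarse one. I'll haul it to the left (stone) bay, passing between ring B and the dish.

>>> send_rows --increments '[0, 0, 0, 0.1, 1, 0, 0, 0, 0, 0, 0.1, 1, 0, 0, 0, 0, 0, 0.1, 1, 0, 0, 0, 0, 0, 0.1, 1, 0, 0, 0, 0, 0, 0.1, 1, 0, 0, 0, 0, 0, 0.1, 1, 0, 0, 0, 0, 0, 0.1, 1, 0, 0, 0, 0, 0, 0.1, 1, 0, 0, 0, 0, 0, 0.1, 1, 0, 0, 0, 0, 0, 0.1, 1, 0, 0, 0, 0, 0, 0, 1, 0, 0, 0, 0, 0, 0, 1, 0, 0, 0, 0, 0, 0, 1, 0, 0]'

```text
time: 8.15
position: [0.4379, 0.0722, -0.0031]
tool_rot: [0.211, 0.977, -0.0, -0.0]
ft_force: [0.3, -5.6, 0.4]
grip_width: 0.0003
grip_force: 2.6
```

```bash
python3 - <<'E'
from h import *
o=robot.get_obs();print(o['position'],o['ft_force'])
for n in('wrist','scene','top'): print(n,rings(cam(n),(.35,.75),(-.2,.42)))
E
```

```text
[ 0.43791341  0.07217532 -0.00310273] [ 0.33232988 -5.59675022  0.39688463]
wrist []
scene [(0.681, -0.046, 60)]
top [(0.6713, -0.051, 29), (0.6715, -0.0516, 53)]
```

>>> send_rows --increments '[0, 0, 0, 0.4, 1, 0, 0, 0, 0, 0, 0.4, 1, 0, 0, 0, 0, 0, 0.4, 1, 0, 0, 0, 0, 0, 0.4, 1, 0, 0, 0, 0, 0, 0.4, 1, 0, 0, 0, 0, 0, 0.4, 1, 0, 0, 0, 0, 0, 0.4, 1, 0, 0, 0, 0, 0, 0.4, 1, 0, 0, 0, 0, 0, 0.4, 1, 0, 0, 0, 0, 0, 0.4, 1, 0, 0]'

```text
time: 9.13
position: [0.4754, 0.1705, -0.0034]
tool_rot: [0.211, 0.977, -0.002, -0.003]
ft_force: [-1.7, -6.5, 3.8]
grip_width: 0.0006
grip_force: 3.2
```

>>> send_rows --increments '[0, 0, 0, 0.4, 1, 0, 0, 0, 0, 0, 0.4, 1, 0, 0, 0, 0, 0, 0.4, 1, 0, 0, 0, 0, 0, 0.4, 1, 0, 0, 0, 0, 0, 0.4, 1, 0, 0, 0, 0, 0, 0.4, 1, 0, 0, 0, 0, 0, 0.4, 1, 0, 0, 0, 0, 0, 0.4, 1, 0, 0, 0, 0, 0, 0.4, 1, 0, 0, 0, 0, 0, 0.4, 1, 0, 0, 0, 0, 0, 0.4, 1, 0, 0, 0, 0, 0, 0.4, 1, 0, 0, 0, 0, 0, 0.4, 1, 0, 0, 0, 0, 0, 0.3, 0.8, 0, 0]'

```text
time: 10.3
position: [0.5302, 0.3073, -0.0035]
tool_rot: [0.211, 0.977, -0.003, -0.003]
ft_force: [-2.6, -7.4, 5.8]
grip_width: 0.0006
grip_force: 3.9
```

```bash
python3 - <<'E'
from h import *
for n in('scene','top','wrist'): print(n,rings(cam(n),(.35,.75),(-.2,.42)))
E
```

```text
scene [(0.6808, -0.0459, 60)]
top [(0.5467, 0.0487, 29), (0.547, 0.0488, 53), (0.6715, -0.051, 29), (0.6716, -0.0516, 53)]
wrist []
```

>>> send_rows --increments '[0, 0, 0, -0.4, -1, 0, 0, 0, 0, 0, 0, -0.4, 0, 0, 0, 0, 0, 0, 0, 1, 0, 0, 0, 0, 0, 0, 2, 0, 0, 0, 0, 0, 0, 3, 0, 0, 0, 0, 0, 0, 3, 0, 0, 0, 0, 0, 0, 3, 0, 0, 0, 0, 0, -3, 2, 0, 0, 0, 0, 0, -4, 0, 0, 0, 0, 0, -1, -4, 0, 0, 0, 0, 0, 0, 0, 0, 0]'

```text
time: 11.37
position: [0.5174, 0.1794, 0.138]
tool_rot: [0.214, 0.977, -0.001, -0.001]
ft_force: [-0.8, 0.3, -0.7]
grip_width: 0.0004
grip_force: 0.0
```

```bash
python3 - <<'E'
from h import *
o=robot.get_obs();print(o['position'],o['ft_force'],o['tool_rot'])
for n in('scene','top','wrist'): print(n,rings(cam(n),(.35,.75),(-.2,.42)))
E
```

```text
[0.51737449 0.17936337 0.1379636 ] [-0.75666656  0.28711052 -0.73117375] [ 2.13749071e-01  9.76887272e-01 -1.47854104e-03 -6.36956654e-04]
scene [(0.5336, 0.2927, 58), (0.6806, -0.0456, 60)]
top [(0.5464, 0.0487, 29), (0.547, 0.0488, 53), (0.6713, -0.051, 29), (0.6716, -0.0516, 53)]
wrist [(0.5202, 0.2873, 29), (0.5223, 0.2903, 52)]
```

>>> send_rows --increments '[0, 0, 0, 1.9, -2.9, 0, 0, 0, 0, 0, 1.9, -2.9, 0, 0, 0, 0, 0, 1.9, -2.9, 0, 0, 0, 0, 0, 1.9, -2.9, 0, 0, 0, 0, 0, 1.9, -2.9, 0, 0, 0, 0, 0, 1.9, -2.9, 0, 0, 0, 0, 0, 1.9, -2.9, 0, 0, 0, 0, 0, 1.9, -2.9, 0, 0, 0, 0, 0, 0, 0, -3, 0, 0, 0, 0, 0, 0, -3, 0, 0, 0, 0, 0, 0, -3, 0, 0, 0, 0, 0, 0, -3, 0, 0, 0, 0, 0, 0, -1.2, 0, 0, 0, 0, 0, 0, -0.8, 0, 0, 0, 0, 0, 0, 0, 0]'

```text
time: 12.77
position: [0.6708, -0.0457, -0.0047]
tool_rot: [0.211, 0.978, 0.0, -0.001]
ft_force: [-0.3, 0.8, 1.4]
grip_width: 0.0003
grip_force: 0.0
```

>>> send_rows --increments '[0, 0, 0, -0.4, -0.7, 0, 0, 0, 0, 0, -0.4, -0.7, 0, 0, 0, 0, 0, -0.4, -0.7, 0, 0, 0, 0, 0, -0.4, -0.7, 0, 0, 0, 0, 0, -0.4, -0.7, 0, 0, 0, 0, 0, -0.4, -0.7, 0, 0, 0, 0, 0, -0.4, -0.7, 0, 0]'

```text
time: 13.35
position: [0.6432, -0.0968, -0.0023]
tool_rot: [0.212, 0.977, 0.0, 0.001]
ft_force: [1.7, 0.9, 1.7]
grip_width: 0.0006
grip_force: 1.1
```

```bash
python3 - <<'E'
from h import *
for n in('scene','top','wrist'): print(n,rings(cam(n),(.35,.75),(-.42,.42)))
o=robot.get_obs();print(o['position'],o['ft_force'])
E
```

```text
scene [(0.5317, 0.2956, 59)]
top []
wrist []
[ 0.64204079 -0.0969526  -0.00330098] [ 0.14842027 -0.74114117  0.0250912 ]
```

>>> send_rows --increments '[0, 0, 0, -0.4, -0.8, 0, 0, 0, 0, 0, -0.4, -0.8, 0, 0, 0, 0, 0, -0.4, -0.8, 0, 0, 0, 0, 0, -0.4, -0.8, 0, 0, 0, 0, 0, -0.4, -0.8, 0, 0, 0, 0, 0, -0.4, -0.8, 0, 0, 0, 0, 0, -0.4, -0.8, 0, 0, 0, 0, 0, -0.4, -0.8, 0, 0, 0, 0, 0, -0.4, -0.8, 0, 0, 0, 0, 0, -0.4, -0.8, 0, 0, 0, 0, 0, -0.4, -0.8, 0, 0, 0, 0, 0, -0.4, -0.8, 0, 0]'

```text
time: 14.5
position: [0.5945, -0.1926, -0.0032]
tool_rot: [0.211, 0.977, 0.0, -0.0]
ft_force: [0.8, 0.9, -1.7]
grip_width: 0.0005
grip_force: 1.1
```

>>> send_rows --increments '[0, 0, 0, -0.1, -0.8, 0, 0, 0, 0, 0, -0.1, -0.8, 0, 0, 0, 0, 0, -0.1, -0.8, 0, 0, 0, 0, 0, -0.1, -0.8, 0, 0, 0, 0, 0, -0.1, -0.8, 0, 0, 0, 0, 0, -0.1, -0.8, 0, 0, 0, 0, 0, 0, -0.8, 0, 0, 0, 0, 0, 0, -0.8, 0, 0, 0, 0, 0, 0, -0.8, 0, 0, 0, 0, 0, 0, -0.8, 0, 0, 0, 0, 0, 0, -0.8, 0, 0, 0, 0, 0, 0, -0.8, 0, 0, 0, 0, 0, 0, -0.8, 0, 0, 0, 0, 0, 0, -0.6, 0, 0, 0, 0, 0, 0, -0.4, 0, 0, 0, 0, 0, 0, 0, 0, 0]'

```text
time: 15.83
position: [0.5894, -0.3075, -0.0029]
tool_rot: [0.212, 0.977, -0.001, 0.001]
ft_force: [-0.3, -0.4, 1.1]
grip_width: 0.0008
grip_force: 0.0
```

>>> send_rows --increments '[0, 0, 0, 0, 0.8, 0, 0, 0, 0, 0, 0, 0, 0, 0, 0, 0, 0, 0, 0, 1, 0, 0, 0, 0, 0, 0, 2, 0, 0, 0, 0, 0, 0, 3, 0, 0, 0, 0, 0, 0, 3, 0, 0, 0, 0, 0, 0, 3, 0, 0, 0, 0, 0, 3, 2, 0, 0, 0, 0, 0, 3, 0, 0, 0, 0, 0, 0, 3, 0, 0, 0, 0, 0, 0, 0, 0, 0]'

```text
time: 16.75
position: [0.5882, -0.2017, 0.1384]
tool_rot: [0.209, 0.978, 0.001, -0.001]
ft_force: [-0.9, 0.4, -0.6]
grip_width: 0.0004
grip_force: 0.0
```

```bash
python3 - <<'E'
from h import *
for n in('scene','top','wrist'): print(n,rings(cam(n),(.35,.75),(-.42,.42)))
o=robot.get_obs();print(o['position'],o['ft_force'])
E
```

```text
scene [(0.5315, 0.2938, 60)]
top [(0.5218, 0.2892, 29), (0.5218, 0.2905, 53)]
wrist [(0.548, 0.043, 29), (0.5489, 0.0446, 55)]
[ 0.58963912 -0.20780192  0.13775264] [-0.12320369 -0.10146216 -0.44402065]
```

>>> send_rows --increments '[0, 0, 0, -0.5, 3.2, 0, 0, 0, 0, 0, -0.5, 3.2, 0, 0, 0, 0, 0, -0.5, 3.2, 0, 0, 0, 0, 0, -0.5, 3.2, 0, 0, 0, 0, 0, -0.5, 3.2, 0, 0, 0, 0, 0, -0.5, 3.2, 0, 0, 0, 0, 0, -0.5, 3.2, 0, 0, 0, 0, 0, -0.5, 2.6, 0, 0, 0, 0, 0, 0, 0, 0, 0, 0, 0, 0, 0, 0, -3, 0, 0, 0, 0, 0, 0, -3, 0, 0, 0, 0, 0, 0, -3, 0, 0, 0, 0, 0, 0, -3, 0, 0, 0, 0, 0, 0, -1.3, 0, 0, 0, 0, 0, 0, -0.8, 0, 0, 0, 0, 0, 0, 0, 0]'

```text
time: 18.23
position: [0.5489, 0.0408, -0.0059]
tool_rot: [0.212, 0.977, -0.0, -0.001]
ft_force: [0.4, 0.1, -0.3]
grip_width: 0.0003
grip_force: 0.0
```

```bash
python3 - <<'E'
from h import *
for n in('scene','top','wrist'): print(n,rings(cam(n),(.35,.75),(-.42,.42)))
o=robot.get_obs();print(o['position'],o['ft_force'])
E
```

```text
scene [(0.5339, 0.2926, 58)]
top [(0.5927, -0.2896, 29), (0.5926, -0.2902, 53)]
wrist []
[ 0.55045583  0.04141327 -0.00325175] [-0.29310174 -0.13463743  0.346949  ]
```

>>> send_rows --increments '[0, 0, 0, -0.8, -0.7, 0, 0, 0, 0, 0, -0.8, -0.7, 0, 0, 0, 0, 0, -0.8, -0.7, 0, 0, 0, 0, 0, -0.8, -0.7, 0, 0, 0, 0, 0, -0.8, -0.7, 0, 0, 0, 0, 0, -0.8, -0.7, 0, 0, 0, 0, 0, -0.8, -0.7, 0, 0, 0, 0, 0, -0.8, -0.7, 0, 0, 0, 0, 0, -0.8, -0.7, 0, 0, 0, 0, 0, -0.8, -0.7, 0, 0, 0, 0, 0, -0.8, -0.7, 0, 0, 0, 0, 0, -0.8, -0.7, 0, 0]'

```text
time: 19.38
position: [0.4522, -0.0425, -0.0042]
tool_rot: [0.211, 0.977, 0.0, -0.0]
ft_force: [2.0, 1.5, 2.3]
grip_width: 0.0005
grip_force: 1.3
```

>>> send_rows --increments '[0, 0, 0, 0, -0.8, 0, 0, 0, 0, 0, 0, -0.8, 0, 0, 0, 0, 0, 0, -0.8, 0, 0, 0, 0, 0, 0, -0.8, 0, 0, 0, 0, 0, 0, -0.8, 0, 0, 0, 0, 0, 0, -0.8, 0, 0, 0, 0, 0, 0, -0.8, 0, 0, 0, 0, 0, 0, -0.8, 0, 0, 0, 0, 0, 0, -0.8, 0, 0, 0, 0, 0, 0, -0.8, 0, 0, 0, 0, 0, 0, -0.8, 0, 0, 0, 0, 0, 0, -0.8, 0, 0]'

```text
time: 20.38
position: [0.453, -0.1386, -0.0042]
tool_rot: [0.211, 0.977, 0.0, -0.0]
ft_force: [-0.4, 2.1, -0.8]
grip_width: 0.0006
grip_force: 0.8
```

```bash
python3 - <<'E'
from h import *
c=cam('scene'); print(rings(c)); o=robot.get_obs();print(o['position'],o['ft_force'])
i=c['image'][110:270,180:400]
cv2.imwrite('pics/s3.png',cv2.resize(i,None,fx=3,fy=3)[...,::-1])
E
```

```text
[(0.5316, 0.2929, 60)]
[ 0.45402081 -0.1403503  -0.00409894] [ 1.6463161  -1.18032116  0.13016999]
```

View pics/s3.png

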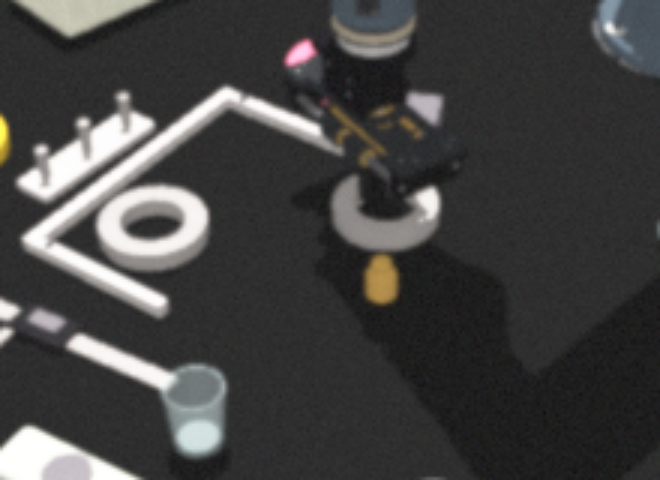

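Ring A sits in the right bay at crop (152,225). Ring B is following the fingers at (385,210), and the weight is untouched at (381,280). Carrying on.

>>> send_rows --increments '[0, 0, 0, 0.1, -0.8, 0, 0, 0, 0, 0, 0.1, -0.8, 0, 0, 0, 0, 0, 0.1, -0.8, 0, 0, 0, 0, 0, 0.1, -0.8, 0, 0, 0, 0, 0, 0.1, -0.8, 0, 0, 0, 0, 0, 0.1, -0.8, 0, 0, 0, 0, 0, 0.1, -0.8, 0, 0, 0, 0, 0, 0.1, -0.8, 0, 0, 0, 0, 0, 0.1, -0.8, 0, 0, 0, 0, 0, 0.1, -0.8, 0, 0]'

```text
time: 21.27
position: [0.4632, -0.2186, -0.0041]
tool_rot: [0.211, 0.977, 0.0, -0.0]
ft_force: [-0.1, 2.0, 0.0]
grip_width: 0.0002
grip_force: 1.1
```

>>> send_rows --increments '[0, 0, 0, 0.1, -0.8, 0, 0, 0, 0, 0, 0.1, -0.8, 0, 0, 0, 0, 0, 0, -0.8, 0, 0, 0, 0, 0, 0, -0.8, 0, 0, 0, 0, 0, 0, -0.8, 0, 0, 0, 0, 0, 0, -0.8, 0, 0, 0, 0, 0, 0, -0.8, 0, 0, 0, 0, 0, 0, -0.8, 0, 0, 0, 0, 0, 0, -0.8, 0, 0, 0, 0, 0, 0, -0.8, 0, 0, 0, 0, 0, 0, -0.6, 0, 0, 0, 0, 0, 0, -0.4, 0, 0, 0, 0, 0, 0, 0, 0, 0]'

```text
time: 22.35
position: [0.4656, -0.3095, -0.0041]
tool_rot: [0.212, 0.977, -0.001, 0.001]
ft_force: [-0.4, -0.1, -0.5]
grip_width: 0.0005
grip_force: 0.0
```

>>> send_rows --increments '[0, 0, 0, 0, 0.8, 0, 0, 0, 0, 0, 0, 0, 0, 0, 0, 0, 0, 0, 0, 1, 0, 0, 0, 0, 0, 0, 2, 0, 0, 0, 0, 0, 0, 3, 0, 0, 0, 0, 0, 0, 3, 0, 0, 0, 0, 0, 0, 3, 0, 0, 0, 0, 0, 3, 2, 0, 0, 0, 0, 0, 3, 0, 0, 0, 0, 0, 0, 3, 0, 0, 0, 0, 0, 0, 3, 0, 0, 0, 0, 0, 0, 3, 0, 0, 0, 0, 0, 0, 3, 0, 0, 0, 0, 0, 0, 3, 0, 0, 0, 0, 0, 0, 3, 0, 0, 0, 0, 0, 0, 3, 0, 0, 0, 0, 0, 0, 3, 0, 0, 0, 0, 0, 0, 0, 0, 0]'

```text
time: 23.85
position: [0.4635, 0.0049, 0.1365]
tool_rot: [0.209, 0.978, 0.001, -0.001]
ft_force: [-0.7, 0.1, -0.1]
grip_width: 0.0005
grip_force: 0.0
```

```bash
python3 - <<'E'
from h import *
for n in('scene','top','wrist'):
    c=cam(n); print(n,rings(c,(.35,.75),(-.42,.42)))
    if n=='scene': cv2.imwrite('pics/s4.png',c['image'][...,::-1])
o=robot.get_obs();print(o['position'],o['ft_force'])
E
```

```text
scene [(0.5337, 0.2932, 58)]
top [(0.4681, -0.2927, 29), (0.4686, -0.2928, 52), (0.5215, 0.2891, 31), (0.522, 0.2888, 51), (0.5928, -0.2897, 29), (0.5926, -0.2901, 53)]
wrist [(0.5231, 0.2831, 56)]
[4.65482558e-01 2.19791449e-04 1.36440890e-01] [0.10208993 0.03936449 0.22968552]
```

View pics/s4.png

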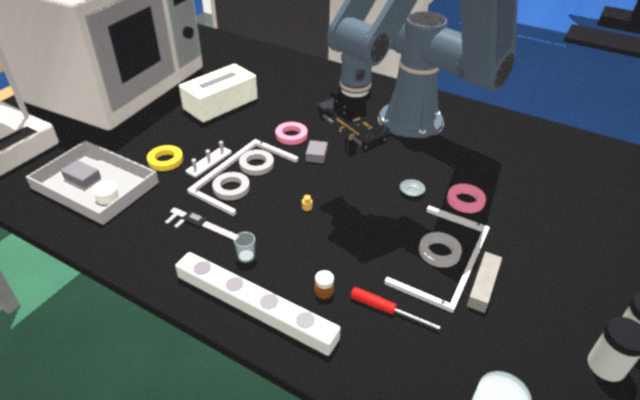

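Two rings lie in the right bay at (256,162) and (231,185), in front of the pin rack. The coarse ring is in the left bay at (440,249), by the stone. The bystanders look undisturbed and the arm is clear.

```bash
python3 -c "
from rig import robot
print(robot.hand_in())"
```

```text
the job is handed in; nothing more can be done
None
```

I handed in the job at about 24 s: the coarse ring (ring_c, about 5 N drag) is in the left bay by the stone, and the two lapped rings are in the right bay by the pin rack. The arm is clear of everything; no verdict came back.

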